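Slide the tall bottle back between the tins

ROBOT

A 6-joint arm with a two-finger parallel gripper is mounted at the origin on the work surface. World frame = base frame: x ahead of the robot, y to its left, z up, the work surface at z = 0. Lengths are in m, angles in rad, forces in N, time in s.
With the tool pointing down it reaches from about 0.3 to 0.875 m from the base axis. Payload 6.4 kg.
Tool frame: the origin (TCP) lies at the very end of the fingers, on their centre line; the grasp point (between the pads) lies tcp_to_grasp behind it (tcp_to_grasp is the distance from the TCP to the grasp point, in m); z points along the fingers, y is the direction in which the jaws open and shut (so a half turn about z gives the same grasp; the last joint's range is limited). The gripper opens to 85 mm and grips with 20 to 120 N. Pads are 22 mm wide; open, the fingers measure 114 mm over their backs; the gripper's body (76 mm by 85 mm) begins 54 mm behind the grasp point. The pads swing forward as they close: fully open they stand 13 mm farther back than shut.
Start: joints at [0.915, 0.181, 1.607, -0, 1.354, -0.206], TCP at [0.25, 0.518, 0.231] pointing down, gripper open.
Joint ranges: [-2.99, 2.99], [-0.89, 2.07], [0.3, 2.58], [-1.14, 4.28], [0, 2.63], [-3.12, 3.12]. Speed limits (rad/s): [2.57, 2.57, 3.01, 3.14, 3.14, 3.14].

INTERFACE

Orientations are given as a unit quaternion [w, x, y, z].
In Python, from bench import get_obs, camera, hand_in, tcp_to_grasp gives the robot as it stands.
- The arm moves only by the shell command python3 -m inch 'ROWS' [OPENING]. ROWS is JSON, a list of rows, each an object with "delta_pos": the shift along the tool's x, y, z in cm, a list of three; "rotation": the turn, a rotation vector about the tool's x, y, z in rad, a list of three. In form: [{"delta_pos": [x, y, z], "rotation": [rx, ry, rz]}, ...]. A call has 1 to 10 rows; each row shifts and turns the commanded pose from where the row before left it, along the tool's axes as they then stand; what a row does not reach is not made up. A row lasts 1/10 s, in which the tool goes at most 50 mm and 8.59 degrees, less where a joint would pass 70% of its speed; a pose out of reach is approached as far as the arm can. A call is refused whole if a number of a shift passes 5 or a number of a turn 0.15, either way. A call with a gripper value outside its range is refused whole. OPENING is the finger opening in cm, from 0 to 8.54, set as the call begins (- or left out, the last holds). The fingers move at their own pace and stop on an object; the grip force is fixed at half the most. Time passes only in rows, so rows that do not move let the fingers close. It gives the time, the measured TCP pose, the force and the opening at its end, in the units of the state.
- get_obs(): the state, without advancing time (a new reading comes with each control period).
- camera(name): name is "side" or "top" or "wrist"; returns a dict with "color" (480x640x3 uint8, red, green, blue), "vfov" (degrees; the focal length in pixels is half the picture's height over the tangent of half this angle, whatever the lens; pixels are square), "cx", "cy" (the principal point, pixels), "k1" (the pictures are not rectified: a ray, as slopes to the right and down, at radius r is drawn at 1 + k1 r^2 times it, then the intrinsics apply), "eye" and "orientation" of the camera in the world; the wrist camera has in their place "T_tool_cam" (4x4, takes a point from camera to tool coordinates, whose origin is the TCP and whose axes are the flange's). Camera axes: x right, y down, z forward; pixel columns grow to the right and rows downward; lengths in m; the calibration is good to about 2 mm. A picture is of the moment at which its call begins: read the wrist's pose just before it. There is no depth.
- hand_in(): hands the job in, once; it reports no verdict.
The state is a dict: "time_s": time; "q": joint angles; "dq": joint speeds; "joint_efforts": joint torques, N m; "eef_pos": TCP position; "eef_rot": TCP orientation; "wrist_force": force on the tool from outside, world axes, zero at the start; "torque": the same for the moment, N m; "opening": opening from 0.0 (shut) to 1.0 (fully open).
Only numpy, scipy, OpenCV 4.12 (cv2) and the standard library are available. Lean on these libraries where they do the work, as an engineer would, in place of code of your own. Each camera call takes 0.05 s, during which the arm holds its last target.

TASK

Push the tall blue bottle of brush cleaner back along the shelf into the gap between the two paint tins until it stands against the pine back rail, upright and touching neither tin. Push it with the fingers low down near its foot, never on its label or above, so that it slides without tipping; do not lift it. Leave the tins and the scraper where they are, and take the hand away at the end.

Things in the scene. Friction and masses are not known exactly. Their poses are not given: they have to be found in the camera images.
- bottle: Tall round blue plastic bottle with white screw cap, 66 mm in diameter up to 185 mm height, then a shoulder and a narrow neck; 240 mm tall in all, about 0.55 kg. Origin at the centre of its underside, z up along its axis. Its bare blue foot runs from 0 to 80 mm height; above that begins the paper label. Pushed higher than about 45 mm above the shelf it may tip over rather than slide. It starts standing out in the open on the shelf, nearer to the robot than the tins.
- bottle_upper: The part of the same bottle that must not be touched: white paper label, shoulder, neck and cap, from 80 mm to 240 mm above the bottle's underside. Origin on the bottle's axis, 80 mm above its underside.
- rail: Pine back rail bolted on the shelf: a straight batten 400 mm long (its y axis), 20 mm thick (its x axis), 42 mm high. Origin at the centre of its underside; its front face, towards the robot, is the plane x = -10 mm in its own frame, so the bottle touches it when the bottle's axis is at x = -43 mm. It may be turned a few degrees about the vertical. The gap between the tins is near its middle.
- tin_cream: Sealed steel paint tin with a cream band, 86 mm in diameter, 105 mm tall, 0.7 kg, loose, standing in front of the rail (2 to 10 mm off it) on the +y side of the gap. Origin at the centre of its underside.
- tin_grey: Sealed steel paint tin with a grey band, otherwise the same as the cream one, on the -y side of the gap. The clear gap between the two tins is 104 to 144 mm wide. Origin at the centre of its underside.
- scraper: Orange hard silicone scraper lying flat and loose, to the robot's right: handle 24 mm wide and 12 mm high from x = -95 mm to 5 mm, blade 85 mm wide and 6 mm high from x = 2 mm to 58 mm of its own frame. Origin on its underside. To be left alone.
- rack: Slotted black plastic rack screwed to the shelf with four short roller handles clipped in: 90 mm (x) by 240 mm (y), 217 mm high with the handles. Origin at the centre of its underside. At one side of the rail, left or right. An obstacle only.
- bin: Small grey plastic bin with a red hinged lid, screwed to the shelf: 160 mm (x) by 180 mm (y), 170 mm high with the lid's knob. Origin at the centre of its underside. At the other side of the rail from the rack. An obstacle only.
Not all that is in view belongs to the job. Leave any red or yellow look-alike of the tin_grey alone.

How it is judged:
At the end, for the whole second after the job is handed in: The bottle stands upright (within 3 degrees) and still on the shelf between the two tins, within 8 mm of the back rail and at least 3 mm clear of each tin; both tins stand upright (x of bottle in the frame of rail between -0.051 and -0.03 m and y of bottle in the frame of rail between -0.08 and 0.08 m and horizontal distance between bottle and tin_cream above 0.079 m and horizontal distance between bottle and tin_grey above 0.079 m and angle between each of bottle, tin_cream, tin_grey's own z axis and vertical below 0.05 rad and height (world z) of bottle below 0.004 m and linear speed of bottle below 0.01 m/s); the robot touches nothing.
It fails at once if the bottle tips by more than about 11 degrees (angle between bottle's own z axis and vertical above 0.2 rad).
It fails at once if the bottle is lifted off the shelf (height (world z) of bottle above 0.01 m).
It fails at once if the robot touches the bottle on its label or above (more than 80 mm up) (contact force between any of the fingers, the arm and bottle_upper above 0.3 N).
It fails at once if a paint tin is moved by more than 15 mm (distance of any of tin_cream, tin_grey from where it was at the start of the episode above 0.015 m).
It fails at once if the scraper is moved by more than 15 mm (distance of scraper from where it was at the start of the episode above 0.015 m).
It also fails if it takes over 59 s, if anything falls off the work surface, if the arm or the gripper's body presses on something with over 40 N, if the wrist force passes 120 N, or if a joint passes its speed limit or range.

## Working session

There is one attempt and no reset: what is moved stays moved. The work goes in short steps, Python scripts to look and compute and a shell command to move; the robot and the scene stay as the last step left them, time stands still between calls to the robot, and variables do not carry over. Pictures are saved under pics/ and viewed, and the job is handed in when it is done.

```bash
ls; mkdir -p pics; python3 - <<'E'
from bench import get_obs,camera,tcp_to_grasp
import cv2
print(get_obs(),tcp_to_grasp)
for n in ["side","top"]:
    c=camera(n); cv2.imwrite(f"pics/{n}0.png",c["color"][:,:,::-1])
    print(n,{k:v for k,v in c.items() if k!="color"})
E
```

```text
pics
{'time_s': 0.0, 'q': array([ 9.14647950e-01,  1.81561134e-01,  1.60800921e+00,  2.57069440e-05,
        1.35379952e+00, -2.06291432e-01]), 'dq': array([ 0.00132644,  0.00038251,  0.00177865, -0.00013072, -0.00054096,
        0.00227587]), 'joint_efforts': array([ 8.37968055e-04, -4.44856882e+01, -3.51347673e+01, -1.51166805e-04,
        8.78691149e-03,  3.63868730e-05]), 'eef_pos': array([0.24965884, 0.51735847, 0.23037228]), 'eef_rot': array([-3.82819410e-04,  2.23039257e-01,  9.74809058e-01, -8.02013842e-04]), 'wrist_force': array([ 0.02401626, -0.60744416, -0.18698424]), 'torque': array([-0.01621495,  0.02002166, -0.03399758]), 'opening': 1.0001555984674817} 0.0187
side {'vfov': 51.04297893867962, 'cx': 315.2414456229085, 'cy': 254.4629184892571, 'k1': -0.04762975146289168, 'eye': array([0.54062921, 0.68968845, 0.98087906]), 'orientation': array([ 0.00686562, -0.0056495 ,  0.94724246, -0.32039456])}
top {'vfov': 52.07817920681372, 'cx': 316.37578999025664, 'cy': 233.6799768823433, 'k1': -0.0783366284993133, 'eye': array([ 0.48551167, -0.01955633,  1.16109798]), 'orientation': array([-0.0419852 ,  0.71250767, -0.69999367,  0.02406109])}
```

View pics/side0.png

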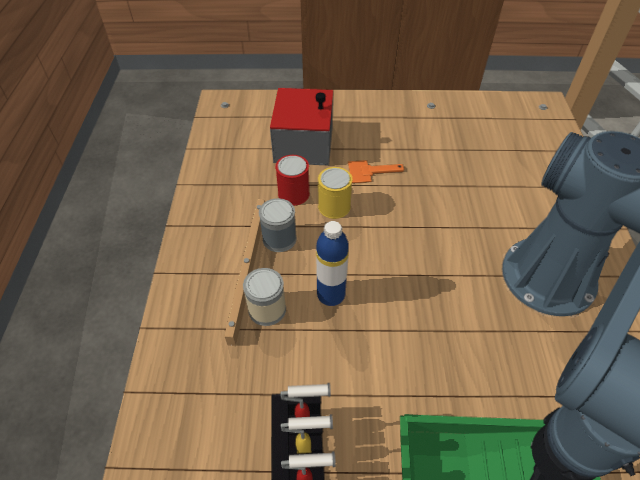

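View pics/top0.png

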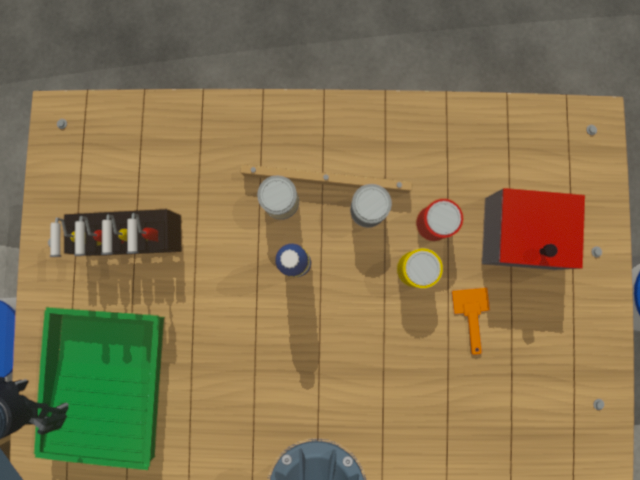

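The top view shows the bottle cap at about (289,259), the tin lids at (277,194) for cream and (372,203) for grey, and the rail from (243,172) to (410,187). I'll enlarge this area for exact measurement.

```bash
cat > h.py <<'E'
import numpy as np,cv2
from scipy.spatial.transform import Rotation as R
def setup(c):
    f=240/np.tan(np.radians(c["vfov"])/2)
    K=np.array([[f,0,c["cx"]],[0,f,c["cy"]],[0,0,1]]);D=np.array([c["k1"],0,0,0,0.])
    q=c["orientation"];Rm=R.from_quat([q[1],q[2],q[3],q[0]]).as_matrix()
    return K,D,Rm,np.array(c["eye"])
def pix2w(c,p,z):
    K,D,Rm,e=setup(c)
    n=cv2.undistortPoints(np.array(p,float).reshape(-1,1,2),K,D).reshape(-1,2)
    d=np.c_[n,np.ones(len(n))]@Rm.T
    return e+d*((z-e[2])/d[:,2])[:,None]
def w2pix(c,P):
    K,D,Rm,e=setup(c)
    Pc=(np.atleast_2d(P)-e)@Rm
    return cv2.projectPoints(Pc,np.zeros(3),np.zeros(3),K,D)[0].reshape(-1,2)
def circ(x,y,z,r,n=72):
    a=np.linspace(0,2*np.pi,n);return np.c_[x+r*np.cos(a),y+r*np.sin(a),0*a+z]
E
python3 - <<'E'
import cv2,pickle
from bench import camera
for n in["top","side"]:
    c=camera(n);pickle.dump(c,open(f"{n}.pkl","wb"))
    im=c["color"][:,:,::-1]
    a=im[150:290,230:430] if n=="top" else im[190:340,210:410]
    cv2.imwrite(f"pics/{n}z.png",cv2.resize(a,None,fx=4,fy=4,interpolation=cv2.INTER_CUBIC))
E
```

```text
(no output)
```

View pics/topz.png

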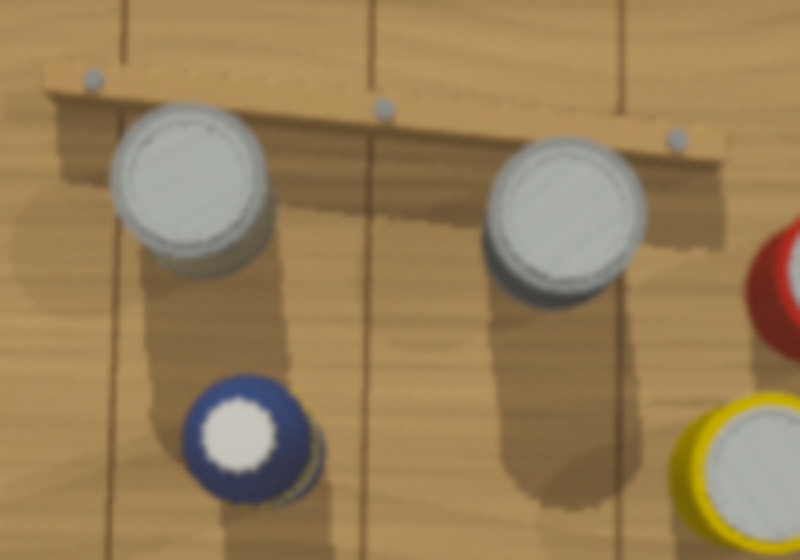

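View pics/sidez.png

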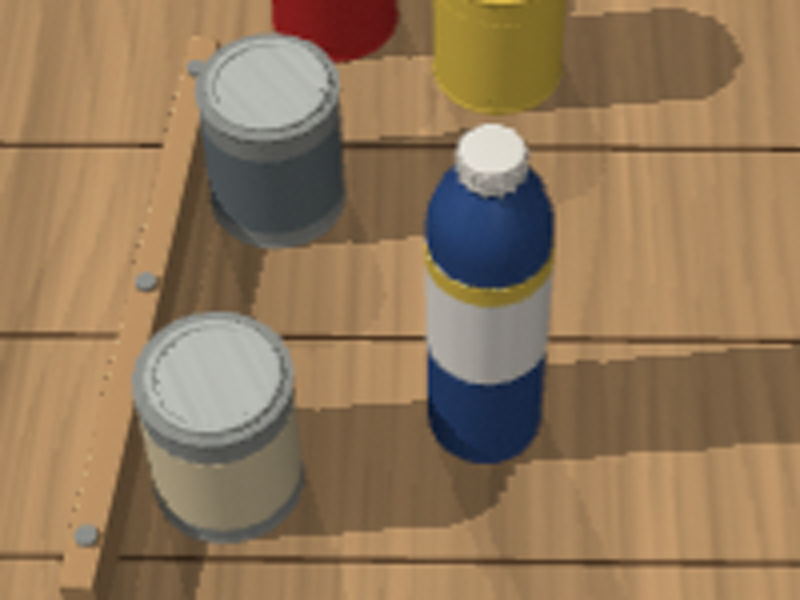

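Readings from the enlargement: cap centre (239,435), cream lid (189,180), grey lid (567,217), and the rail's front top edge from (45,95) to (722,161). Next I'll triangulate these and overlay the result to check it.

```bash
cat > est.py <<'E'
import pickle,numpy as np,cv2
from h import *
t=pickle.load(open("top.pkl","rb"));s=pickle.load(open("side.pkl","rb"))
Z=lambda p,o:[(p[0]+.5)/4-.5+o[0],(p[1]+.5)/4-.5+o[1]]
T=lambda p:Z(p,(230,150)); S=lambda p:Z(p,(210,190))
for nm,tp,sp,z in[("bottle",(239,435),(493,146),.24),("cream",(189,180),(215,380),.105),("grey",(567,217),(270,86),.105),
  ("bolt+",(93,79),(87,534),.044),("bolt0",(384,109),(147,281),.044),("bolt-",(677,141),(196,67),.044)]:
    print(nm,pix2w(t,[T(tp)],z)[0].round(4),pix2w(s,[S(sp)],z)[0].round(4))
f=pix2w(t,[T((45,95)),T((722,161))],.042);print("front edge",f.round(4),np.linalg.norm(f[1]-f[0]))
E
python3 est.py
```

```text
bottle [0.5242 0.0545 0.24  ] [0.523  0.0544 0.24  ]
cream [0.6684 0.096  0.105 ] [0.6667 0.1013 0.105 ]
grey [ 0.6512 -0.1099  0.105 ] [ 0.6505 -0.1068  0.105 ]
bolt+ [0.7378 0.1604 0.044 ] [0.7363 0.1597 0.044 ]
bolt0 [ 0.7222 -0.0091  0.044 ] [ 0.7206 -0.0087  0.044 ]
bolt- [ 0.706  -0.1782  0.044 ] [ 0.7062 -0.1783  0.044 ]
front edge [[ 0.7284  0.1886  0.042 ]
 [ 0.6952 -0.2044  0.042 ]] 0.3944075256175565
```

```bash
cat >> h.py <<'E'
def tool(o):
    q=o["eef_rot"];return R.from_quat([q[1],q[2],q[3],q[0]]).as_matrix()
E
python3 - <<'E'
from bench import *
from h import *
c=camera("wrist");print(c["T_tool_cam"]);print(get_obs()["time_s"])
E
python3 -m inch '[{"delta_pos":[0,0,0],"rotation":[0,0,-0.12]},{"delta_pos":[0,0,0],"rotation":[0,0,-0.12]},{"delta_pos":[0,0,0],"rotation":[0,0,-0.12]},{"delta_pos":[0,0,0],"rotation":[0,0,0]}]' 5
python3 - <<'E'
from bench import *
from h import *
o=get_obs();M=tool(o);print(M.round(3));print((M.T@(np.array([0.40,0.085,0.20])-o["eef_pos"])*100).round(2))
E
```

```text
[[-1.29681534e-03 -9.47586375e-01 -3.19497073e-01  8.27604358e-02]
 [ 9.99998537e-01 -8.72375952e-04 -1.47156865e-03 -4.11910610e-04]
 [ 1.11571684e-03 -3.19498514e-01  9.47586120e-01 -1.41947288e-01]
 [ 0.00000000e+00  0.00000000e+00  0.00000000e+00  1.00000000e+00]]
0.25
time_s: 0.65
eef_pos: [0.2499, 0.5177, 0.2311]
eef_rot: [-0.0, 0.044, 0.999, -0.0]
wrist_force: [-0.5, 0.9, -0.2]
opening: 0.585
[[-0.996  0.089 -0.   ]
 [ 0.089  0.996 -0.   ]
 [ 0.    -0.    -1.   ]]
[-18.79 -41.77   3.12]
```

```bash
python3 -m inch '[{"delta_pos":[-1.2,-2.6,0.2],"rotation":[0,0,0]},{"delta_pos":[-1.2,-2.6,0.2],"rotation":[0,0,0]},{"delta_pos":[-1.2,-2.6,0.2],"rotation":[0,0,0]},{"delta_pos":[-1.2,-2.6,0.2],"rotation":[0,0,0]},{"delta_pos":[-1.2,-2.6,0.2],"rotation":[0,0,0]},{"delta_pos":[-1.2,-2.6,0.2],"rotation":[0,0,0]},{"delta_pos":[-1.2,-2.6,0.2],"rotation":[0,0,0]},{"delta_pos":[-1.2,-2.6,0.2],"rotation":[0,0,0]},{"delta_pos":[-1.2,-2.6,0.2],"rotation":[0,0,0]},{"delta_pos":[-1.2,-2.6,0.2],"rotation":[0,0,0]}]'
python3 -m inch '[{"delta_pos":[-1.2,-2.6,0.2],"rotation":[0,0,0]},{"delta_pos":[-1.2,-2.6,0.2],"rotation":[0,0,0]},{"delta_pos":[-1.2,-2.6,0.2],"rotation":[0,0,0]},{"delta_pos":[-1.2,-2.6,0.2],"rotation":[0,0,0]},{"delta_pos":[-1.2,-2.6,0.2],"rotation":[0,0,0]},{"delta_pos":[-0.8,-2.6,0.2],"rotation":[0,0,0]},{"delta_pos":[0,0,0],"rotation":[0,0,0]},{"delta_pos":[0,0,0],"rotation":[0,0,0]}]'
python3 - <<'E'
from bench import *
from h import *
o=get_obs();M=tool(o);print(o["q"],M.round(3));print((M.T@(np.array([0.40,0.085,0.20])-o["eef_pos"])*100).round(2))
E
```

```text
time_s: 1.65
eef_pos: [0.3464, 0.2471, 0.2113]
eef_rot: [0.0, 0.047, 0.999, 0.0]
wrist_force: [0.5, 0.5, 1.0]
opening: 0.59
time_s: 2.45
eef_pos: [0.3999, 0.0865, 0.1993]
eef_rot: [-0.0, 0.047, 0.999, 0.0]
wrist_force: [-0.1, 0.0, -1.1]
opening: 0.589
[-7.94251494e-02 -1.78961814e-01  2.03413322e+00  4.01199526e-04
  1.28664562e+00 -1.55647038e+00] [[-0.996  0.094 -0.   ]
 [ 0.094  0.996  0.   ]
 [ 0.     0.    -1.   ]]
[-0.02 -0.15 -0.07]
```

```bash
python3 -m inch '[{"delta_pos":[0,0,0],"rotation":[0,-0.122,0]},{"delta_pos":[0,0,0],"rotation":[0,-0.122,0]},{"delta_pos":[0,0,0],"rotation":[0,-0.122,0]},{"delta_pos":[0,0,0],"rotation":[0,-0.122,0]},{"delta_pos":[0,0,0],"rotation":[0,-0.122,0]},{"delta_pos":[0,0,0],"rotation":[0,-0.122,0]},{"delta_pos":[0,0,0],"rotation":[0,0,0]},{"delta_pos":[0,0,0],"rotation":[0,0,0]}]'
python3 - <<'E'
from bench import *
from h import *
o=get_obs();M=tool(o);print(o["q"],M.round(3));print((M.T@(np.array([0.41,0.069,0.08])-o["eef_pos"])*100).round(2))
c=camera("wrist");cv2.imwrite("pics/w1.png",c["color"][:,:,::-1])
E
```

```text
time_s: 3.25
eef_pos: [0.3999, 0.0874, 0.2]
eef_rot: [0.357, 0.042, 0.933, -0.015]
wrist_force: [-0.5, 0.3, -0.4]
opening: 0.586
[-0.06356327 -0.7690885   2.54995098 -0.02733058  0.62958043 -1.52915266] [[-0.741  0.089  0.665]
 [ 0.067  0.996 -0.058]
 [-0.668  0.001 -0.744]]
[ 7.15 -1.76  9.71]
```

View pics/w1.png

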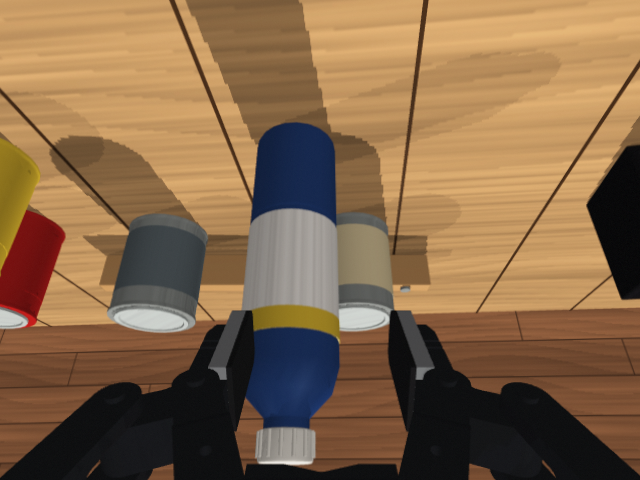

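The bottle shows in the wrist view (inverted), foot at about (297,130), with the fingers either side of it. Now I'll go down behind its foot.

```bash
python3 - <<'E'
from bench import *
from h import *
o=get_obs();M=tool(o)
print((M.T@(np.array([0.43,0.063,0.08])-o["eef_pos"])*100).round(2),(M.T@np.array([0.01,-0.001,-0.057])*100).round(2))
E
```

```text
[ 5.77 -2.15 11.09] [ 3.06 -0.02  4.91]
```

```bash
python3 -m inch '[{"delta_pos":[1.15,-0.43,2.22],"rotation":[0,0,0]},{"delta_pos":[1.15,-0.43,2.22],"rotation":[0,0,0]},{"delta_pos":[1.15,-0.43,2.22],"rotation":[0,0,0]},{"delta_pos":[1.15,-0.43,2.22],"rotation":[0,0,0]},{"delta_pos":[1.15,-0.43,2.22],"rotation":[0,0,0]},{"delta_pos":[0,0,0],"rotation":[0,0,0]},{"delta_pos":[0,0,0],"rotation":[0,0,0]}]'
python3 - <<'E'
from bench import *
from h import *
o=get_obs();M=tool(o);print(o["q"],M[:,2].round(3));print((M.T@(np.array([0.44,0.062,0.023])-o["eef_pos"])*100).round(2))
c=camera("side");cv2.imwrite("pics/s2.png",c["color"][:,:,::-1])
c=camera("wrist");cv2.imwrite("pics/w2.png",c["color"][:,:,::-1])
E
```

```text
time_s: 4.0
eef_pos: [0.4352, 0.0707, 0.0915]
eef_rot: [0.355, 0.041, 0.934, -0.012]
wrist_force: [-0.0, -0.1, 0.0]
opening: 0.587
[-0.14059718 -0.27422928  2.57036965  0.33186967  0.12693715 -1.93787899] [ 0.662 -0.052 -0.748]
[ 4.13 -0.86  5.49]
```

View pics/s2.png

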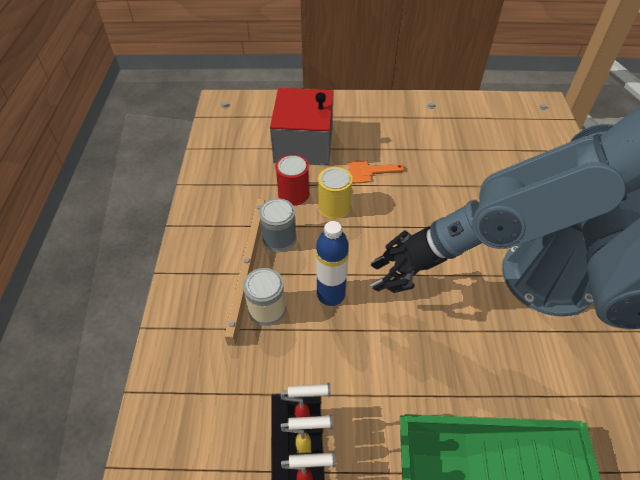

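View pics/w2.png

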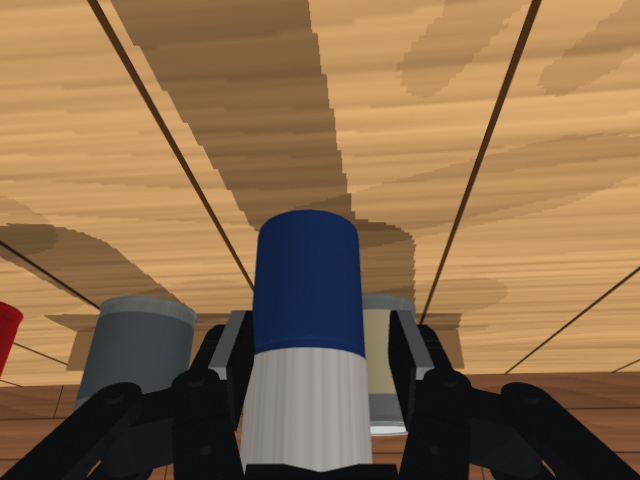

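```bash
cat > arm.py <<'E'
import numpy as np
a2,a3,L,h,d=.452,.492,.334,.2265,.118
def ana(tip,head,tilt):
    head,tilt=np.radians([head,tilt])
    tz=np.array([np.cos(head)*np.sin(tilt),np.sin(head)*np.sin(tilt),-np.cos(tilt)])
    w=np.array(tip)-L*tz
    rr=np.hypot(w[0],w[1])
    if rr<d: return None
    r=np.sqrt(rr**2-d**2);q1=np.arctan2(w[1],w[0])-np.arcsin(d/rr);z=w[2]-h
    D=np.hypot(r,z);c=(D*D-a2*a2-a3*a3)/(2*a2*a3)
    if abs(c)>1:return None
    q3=np.arccos(c);q2=np.arctan2(r,z)-np.arctan2(a3*np.sin(q3),a2+a3*np.cos(q3))
    f=q2+q3;fd=np.array([np.sin(f)*np.cos(q1),np.sin(f)*np.sin(q1),np.cos(f)])
    ey=np.array([-np.sin(q1),np.cos(q1),0]);ex=np.cross(ey,fd) # ex: pitch-down dir side
    q5=np.arccos(np.clip(fd@tz,-1,1));q4=np.arctan2(tz@ey,tz@ex)
    return np.round([q1,q2,q3,q4,q5],3)
E
python3 - <<'E'
from arm import *
print("chk",ana([.4352,.0707,.0915],-4.5,41.5), ana([.3999,.0874,.2],-5,42))
for tip in([.44,.062,.023],[.49,.057,.023],[.56,.03,.023],[.64,0,.023]):
  for t in(28,33,38,42,50,60):
    print(tip,t,[ (hd,ana(tip,hd,t)) for hd in(-5,-40)])
E
```

```text
chk [-0.144 -0.449  2.655  0.204  0.217] [-0.064 -0.756  2.546 -0.027  0.619]
[0.44, 0.062, 0.023] 28 [(-5, array([-0.153, -0.16 ,  2.536,  0.112,  0.279])), (-40, array([ 0.136,  0.009,  2.384, -0.755,  0.532]))]
[0.44, 0.062, 0.023] 33 [(-5, array([-0.16 , -0.187,  2.601,  0.254,  0.157])), (-40, array([ 0.193,  0.025,  2.414, -0.985,  0.533]))]
[0.44, 0.062, 0.023] 38 [(-5, array([-0.167, -0.2  ,  2.664,  1.256,  0.052])), (-40, array([ 0.251,  0.053,  2.438, -1.205,  0.565]))]
[0.44, 0.062, 0.023] 42 [(-5, array([-0.175, -0.197,  2.712,  2.631,  0.12 ])), (-40, array([ 0.297,  0.086,  2.454, -1.36 ,  0.611]))]
[0.44, 0.062, 0.023] 50 [(-5, array([-0.192, -0.135,  2.798,  2.935,  0.399])), (-40, array([ 0.386,  0.176,  2.474, -1.59 ,  0.744]))]
[0.44, 0.062, 0.023] 60 [(-5, array([-0.218,  0.112,  2.869,  2.995,  0.888])), (-40, array([ 0.483,  0.329,  2.476, -1.75 ,  0.951]))]
[0.49, 0.057, 0.023] 28 [(-5, array([-0.145, -0.033,  2.426,  0.104,  0.262])), (-40, array([ 0.105,  0.104,  2.282, -0.743,  0.523]))]
[0.49, 0.057, 0.023] 33 [(-5, array([-0.149, -0.054,  2.49 ,  0.256,  
[... 1551 characters left out ...]
, -0.628,  0.516]))]
[0.64, 0, 0.023] 33 [(-5, array([-0.225,  0.246,  2.151,  0.412,  0.189])), (-40, array([-2.000e-03,  3.460e-01,  2.012e+00, -8.680e-01,  4.750e-01]))]
[0.64, 0, 0.023] 38 [(-5, array([-0.233,  0.237,  2.215,  1.235,  0.095])), (-40, array([ 0.029,  0.352,  2.054, -1.14 ,  0.467]))]
[0.64, 0, 0.023] 42 [(-5, array([-0.24 ,  0.239,  2.263,  2.274,  0.134])), (-40, array([ 0.054,  0.363,  2.083, -1.353,  0.487]))]
[0.64, 0, 0.023] 50 [(-5, array([-0.253,  0.267,  2.346,  2.774,  0.359])), (-40, array([ 0.103,  0.405,  2.13 , -1.7  ,  0.588]))]
[0.64, 0, 0.023] 60 [(-5, array([-0.27 ,  0.357,  2.422,  2.893,  0.693])), (-40, array([ 0.157,  0.491,  2.166, -1.961,  0.785]))]
```

```bash
python3 - <<'E'
from arm import *
for tip in([.40,.10,.09],[.44,.086,.023],[.49,.067,.023],[.56,.04,.023],[.64,0.01,.023]):
  for t in(31,33,35):
    print(tip,t,[ (hd,ana(tip,hd,t)) for hd in(-15,-20,-25)])
E
```

```text
[0.4, 0.1, 0.09] 31 [(-15, array([ 0.11 , -0.365,  2.523, -0.395,  0.507])), (-20, array([ 0.163, -0.326,  2.498, -0.509,  0.545])), (-25, array([ 0.21 , -0.285,  2.471, -0.591,  0.591]))]
[0.4, 0.1, 0.09] 33 [(-15, array([ 0.125, -0.376,  2.544, -0.465,  0.476])), (-20, array([ 0.182, -0.332,  2.517, -0.587,  0.521])), (-25, array([ 0.232, -0.287,  2.488, -0.67 ,  0.575]))]
[0.4, 0.1, 0.09] 35 [(-15, array([ 0.141, -0.384,  2.565, -0.547,  0.447])), (-20, array([ 0.202, -0.336,  2.536, -0.676,  0.501])), (-25, array([ 0.255, -0.287,  2.504, -0.756,  0.562]))]
[0.44, 0.086, 0.023] 31 [(-15, array([ 0.045, -0.108,  2.519, -0.647,  0.261])), (-20, array([ 0.094, -0.08 ,  2.495, -0.784,  0.318])), (-25, array([ 0.138, -0.05 ,  2.468, -0.854,  0.38 ]))]
[0.44, 0.086, 0.023] 33 [(-15, array([ 0.056, -0.111,  2.541, -0.83 ,  0.233])), (-20, array([ 0.109, -0.08 ,  2.514, -0.946,  0.302])), (-25, array([ 0.157, -0.048,  2.485, -0.992,  0.372]))]
[0.44, 0.086, 0.023] 35 [(-15, array([ 0.068, -0.111,  2.561, -1.061,  0.214])), (-20, array([ 0.125, -0.078,  2.533, -1.127,  0.294])), (-25, arra
[... 1076 characters left out ...]
,  0.138])), (-20, array([-0.033,  0.136,  2.311, -1.033,  0.209])), (-25, array([ 0.008,  0.156,  2.285, -1.081,  0.283]))]
[0.64, 0.01, 0.023] 31 [(-15, array([-0.135,  0.268,  2.104, -0.275,  0.242])), (-20, array([-0.104,  0.279,  2.088, -0.477,  0.276])), (-25, array([-0.073,  0.294,  2.068, -0.612,  0.324]))]
[0.64, 0.01, 0.023] 33 [(-15, array([-0.133,  0.262,  2.129, -0.378,  0.191])), (-20, array([-0.099,  0.275,  2.112, -0.618,  0.235])), (-25, array([-0.066,  0.29 ,  2.091, -0.754,  0.292]))]
[0.64, 0.01, 0.023] 35 [(-15, array([-0.13 ,  0.259,  2.154, -0.555,  0.144])), (-20, array([-0.093,  0.272,  2.136, -0.815,  0.201])), (-25, array([-0.058,  0.288,  2.113, -0.927,  0.268]))]
```

```bash
cat > tgt.py <<'E'
from bench import *
from h import *
import sys
def Rt(hd,t):
    hd,t=np.radians([hd,t]);z=np.array([np.cos(hd)*np.sin(t),np.sin(hd)*np.sin(t),-np.cos(t)]);y=np.array([-np.sin(hd),np.cos(hd),0]);return np.c_[np.cross(y,z),y,z]
def rep(hd,t,pos):
    o=get_obs();M=tool(o);T=Rt(hd,t)
    z=M[:,2];print("t",o["time_s"],"pos",o["eef_pos"].round(4),"head",np.degrees(np.arctan2(z[1],z[0])).round(1),"tilt",np.degrees(np.arccos(-z[2])).round(1),"q",o["q"].round(2),"F",o["wrist_force"].round(1),"op",round(o["opening"],3))
    print("rot",R.from_matrix(M.T@T).as_rotvec().round(3),"shift now cm",(M.T@(np.array(pos)-o["eef_pos"])*100).round(2),"shift after rot",(T.T@(np.array(pos)-o["eef_pos"])*100).round(2))
a=list(map(float,sys.argv[1:]));rep(a[0],a[1],a[2:5])
E
python3 tgt.py -20 32 .42 .094 .09
```

```text
t 4.1 pos [0.4354 0.0708 0.0926] head -4.5 tilt 41.8 q [-0.14 -0.28  2.57  0.33  0.13 -1.94] F [ 0.8 -0.   0.3] op 0.586
rot [0.163 0.169 0.209] shift now cm [ 1.47  2.18 -0.95] shift after rot [ 2.03  1.66 -0.97]
```

```bash
python3 -m inch '[{"delta_pos":[0.5,0.4,-0.2],"rotation":[0.041,0.042,0.052]},{"delta_pos":[0.5,0.4,-0.2],"rotation":[0.041,0.042,0.052]},{"delta_pos":[0.5,0.4,-0.3],"rotation":[0.041,0.042,0.052]},{"delta_pos":[0.5,0.4,-0.2],"rotation":[0.041,0.042,0.052]},{"delta_pos":[0,0,0],"rotation":[0,0,0]},{"delta_pos":[0,0,0],"rotation":[0,0,0]}]' 3
python3 tgt.py -20 32 .44 .086 .024
```

```text
time_s: 4.7
eef_pos: [0.4226, 0.0878, 0.0857]
eef_rot: [0.308, 0.094, 0.946, -0.018]
wrist_force: [0.8, -0.7, -0.5]
opening: 0.35
t 4.7 pos [0.4226 0.0878 0.0857] head -9.0 tilt 36.0 q [-0.   -0.24  2.5  -0.35  0.27 -1.07] F [ 0.8 -0.7 -0.5] op 0.35
rot [0.109 0.067 0.119] shift now cm [2.21 0.   6.02] shift after rot [1.83 0.43 6.13]
```

```bash
python3 -m inch '[{"delta_pos":[0,0,0],"rotation":[0.036,0.022,0.04]},{"delta_pos":[0,0,0],"rotation":[0.036,0.022,0.04]},{"delta_pos":[0,0,0],"rotation":[0.036,0.022,0.04]},{"delta_pos":[0,0,0],"rotation":[0,0,0]},{"delta_pos":[0,0,0],"rotation":[0,0,0]}]'
python3 tgt.py -20 32 .44 .086 .024
```

```text
time_s: 5.2
eef_pos: [0.4217, 0.0875, 0.0844]
eef_rot: [0.271, 0.168, 0.947, -0.047]
wrist_force: [-0.4, 0.4, -0.8]
opening: 0.349
t 5.2 pos [0.4217 0.0875 0.0844] head -19.9 tilt 31.9 q [ 0.1  -0.16  2.41 -0.57  0.44 -0.66] F [-0.4  0.4 -0.8] op 0.349
rot [ 0.001 -0.002 -0.002] shift now cm [1.68 0.48 6.07] shift after rot [1.69 0.48 6.06]
```

```bash
python3 -m inch '[{"delta_pos":[0.28,0.08,1.01],"rotation":[0,0,0]},{"delta_pos":[0.28,0.08,1.01],"rotation":[0,0,0]},{"delta_pos":[0.28,0.08,1.01],"rotation":[0,0,0]},{"delta_pos":[0.28,0.08,1.01],"rotation":[0,0,0]},{"delta_pos":[0.28,0.08,1.01],"rotation":[0,0,0]},{"delta_pos":[0.28,0.08,1.01],"rotation":[0,0,0]},{"delta_pos":[0,0,0],"rotation":[0,0,0]},{"delta_pos":[0,0,0],"rotation":[0,0,0]}]'
python3 tgt.py -20 32 .48 .071 .024
python3 - <<'E'
from bench import *
from h import *
c=camera("side");cv2.imwrite("pics/s3.png",cv2.resize(c["color"][150:350,230:500,::-1],None,fx=2.9,fy=2.9))
c=camera("wrist");cv2.imwrite("pics/w3.png",c["color"][:,:,::-1])
E
```

```text
time_s: 6.0
eef_pos: [0.4394, 0.0855, 0.0239]
eef_rot: [0.27, 0.169, 0.947, -0.047]
wrist_force: [-0.1, 0.0, -0.6]
opening: 0.352
t 6.0 pos [0.4394 0.0855 0.0239] head -20.1 tilt 31.8 q [ 0.09  0.09  2.38 -0.95  0.28 -0.25] F [-0.1  0.  -0.6] op 0.352
rot [-0.001 -0.003 -0.004] shift now cm [-3.67  0.04  2.26] shift after rot [-3.66  0.02  2.27]
```

View pics/s3.png

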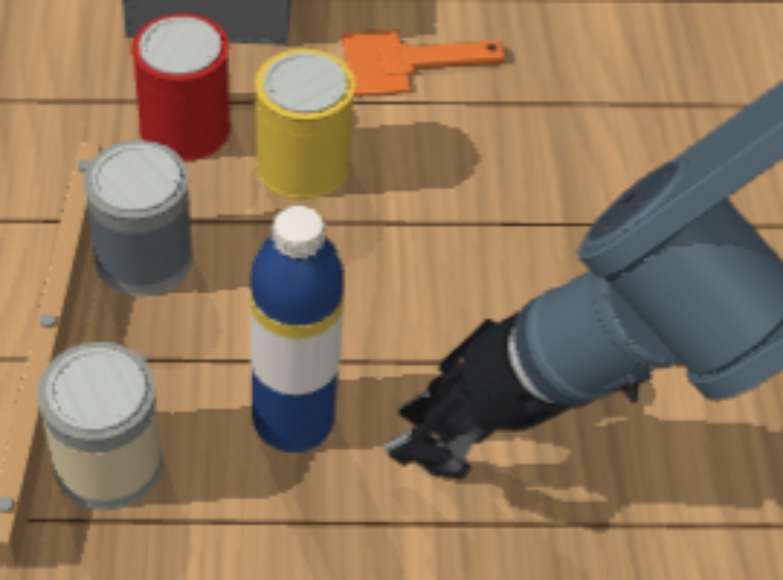

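View pics/w3.png

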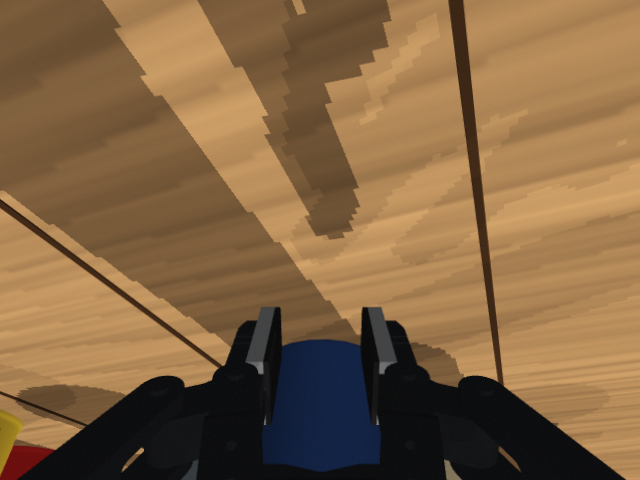

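The bottle foot is centred between the fingertips, with the hand behind it and clear. Now I'll push slowly.

```bash
python3 -m inch '[{"delta_pos":[-0.42,0,0.265],"rotation":[0,0,0]},{"delta_pos":[-0.42,0,0.265],"rotation":[0,0,0]},{"delta_pos":[-0.42,0,0.265],"rotation":[0,0,0]},{"delta_pos":[-0.42,0,0.265],"rotation":[0,0,0]},{"delta_pos":[-0.42,0,0.265],"rotation":[0,0,0]},{"delta_pos":[-0.42,0,0.265],"rotation":[0,0,0]},{"delta_pos":[-0.42,0,0.265],"rotation":[0,0,0]},{"delta_pos":[-0.42,0,0.265],"rotation":[0,0,0]},{"delta_pos":[-0.42,0,0.265],"rotation":[0,0,0]},{"delta_pos":[-0.42,0,0.265],"rotation":[0,0,0]}]'
python3 tgt.py -20 32 .55 .05 .024
python3 - <<'E'
from bench import *
from h import *
c=camera("side");cv2.imwrite("pics/s4.png",cv2.resize(c["color"][150:350,230:500,::-1],None,fx=2.9,fy=2.9))
c=camera("wrist");cv2.imwrite("pics/w4.png",c["color"][:,:,::-1])
E
```

```text
time_s: 7.1
eef_pos: [0.487, 0.0685, 0.0237]
eef_rot: [0.27, 0.169, 0.947, -0.047]
wrist_force: [0.5, -0.1, -0.5]
opening: 0.352
t 7.1 pos [0.487  0.0685 0.0237] head -20.1 tilt 31.9 q [ 0.03  0.16  2.29 -0.88  0.26 -0.38] F [ 0.5 -0.1 -0.5] op 0.352
rot [-0.001 -0.002 -0.004] shift now cm [-5.58  0.44  3.43] shift after rot [-5.57  0.41  3.45]
```

View pics/s4.png

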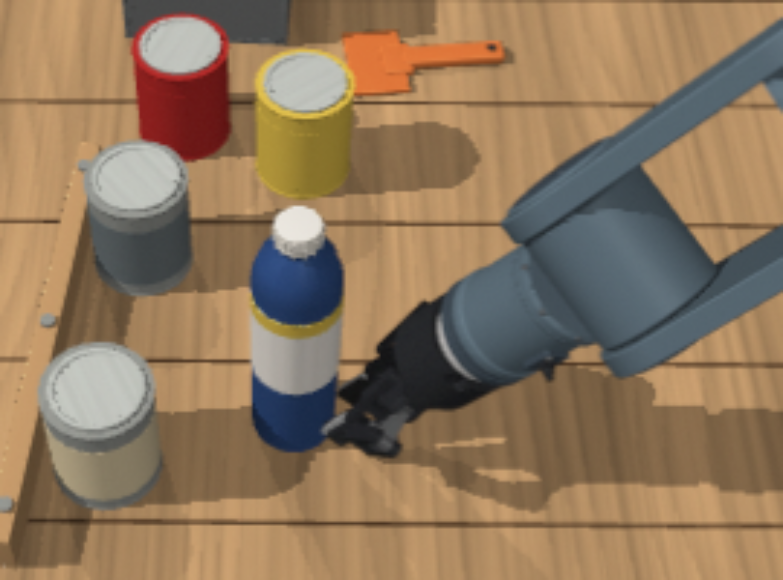

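View pics/w4.png

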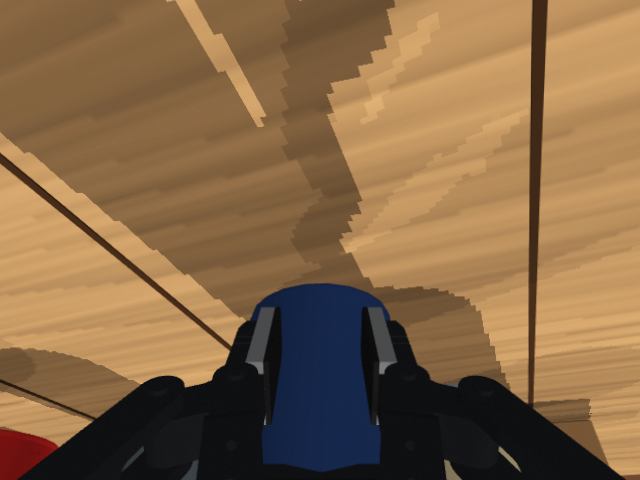

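Not touching yet; the gap is a few millimetres. I'll move into contact and check.

```bash
python3 -m inch '[{"delta_pos":[-0.255,0,0.16],"rotation":[0,0,0]},{"delta_pos":[-0.255,0,0.16],"rotation":[0,0,0]},{"delta_pos":[-0.255,0,0.16],"rotation":[0,0,0]},{"delta_pos":[-0.255,0,0.16],"rotation":[0,0,0]},{"delta_pos":[-0.255,0,0.16],"rotation":[0,0,0]}]'
python3 - <<'E'
from bench import *
from h import *
c=camera("side");cv2.imwrite("pics/s5.png",cv2.resize(c["color"][150:350,230:500,::-1],None,fx=2.9,fy=2.9))
c=camera("top");cv2.imwrite("pics/t5.png",cv2.resize(c["color"][150:290,230:430,::-1],None,fx=4,fy=4))
E
```

```text
time_s: 7.7
eef_pos: [0.5008, 0.0634, 0.0235]
eef_rot: [0.27, 0.169, 0.947, -0.047]
wrist_force: [-2.9, 0.9, 0.4]
opening: 0.35
```

View pics/s5.png

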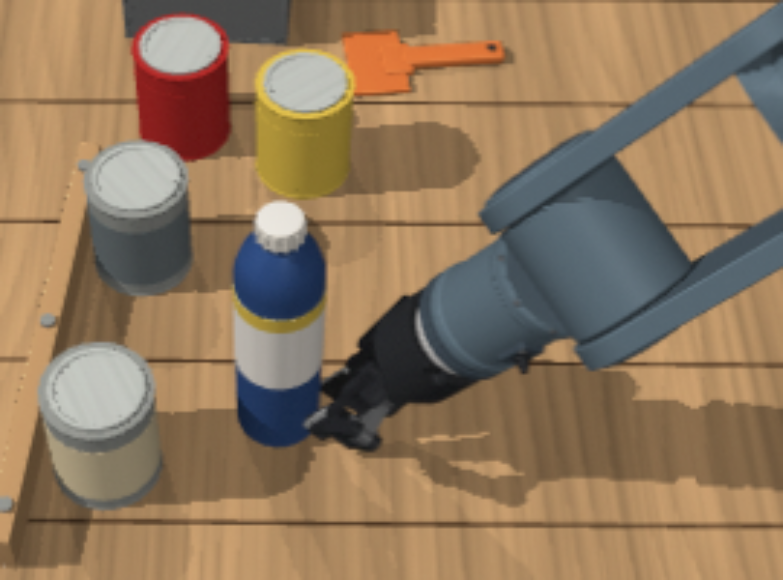

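View pics/t5.png

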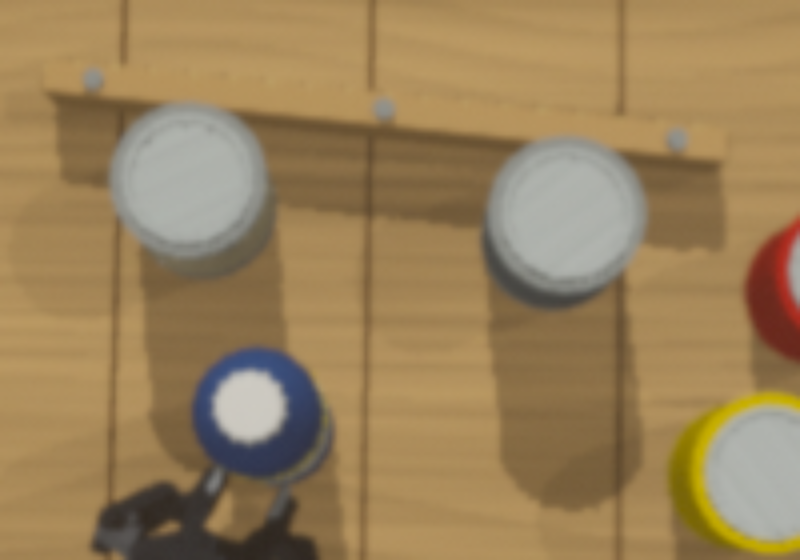

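The bottle slides upright at about 3 N, with its cap now at (250,406) in the zoomed top view. Only the fingertips touch the foot. I'll work out the bottle's position and keep pushing.

```bash
python3 - <<'E'
from est import *
print(pix2w(t,[T((250,406))],.24).round(4))
E
python3 -m inch '[{"delta_pos":[-0.34,0,0.213],"rotation":[0,0,0]},{"delta_pos":[-0.34,0,0.213],"rotation":[0,0,0]},{"delta_pos":[-0.34,0,0.213],"rotation":[0,0,0]},{"delta_pos":[-0.34,0,0.213],"rotation":[0,0,0]},{"delta_pos":[-0.34,0,0.213],"rotation":[0,0,0]},{"delta_pos":[-0.34,0,0.213],"rotation":[0,0,0]},{"delta_pos":[-0.34,0,0.213],"rotation":[0,0,0]},{"delta_pos":[-0.34,0,0.213],"rotation":[0,0,0]},{"delta_pos":[-0.34,0,0.213],"rotation":[0,0,0]},{"delta_pos":[-0.34,0,0.213],"rotation":[0,0,0]}]'
python3 -m inch '[{"delta_pos":[-0.34,0,0.213],"rotation":[0,0,0]},{"delta_pos":[-0.34,0,0.213],"rotation":[0,0,0]},{"delta_pos":[-0.34,0,0.213],"rotation":[0,0,0]},{"delta_pos":[-0.34,0,0.213],"rotation":[0,0,0]},{"delta_pos":[-0.34,0,0.213],"rotation":[0,0,0]}]'
python3 - <<'E'
from bench import *
from h import *
c=camera("side");cv2.imwrite("pics/s6.png",cv2.resize(c["color"][150:350,230:500,::-1],None,fx=2.9,fy=2.9))
c=camera("top");cv2.imwrite("pics/t6.png",cv2.resize(c["color"][150:290,230:430,::-1],None,fx=4,fy=4))
E
```

```text
bottle [0.5242 0.0545 0.24  ] [0.523  0.0544 0.24  ]
cream [0.6684 0.096  0.105 ] [0.6667 0.1013 0.105 ]
grey [ 0.6512 -0.1099  0.105 ] [ 0.6505 -0.1068  0.105 ]
bolt+ [0.7378 0.1604 0.044 ] [0.7363 0.1597 0.044 ]
bolt0 [ 0.7222 -0.0091  0.044 ] [ 0.7206 -0.0087  0.044 ]
bolt- [ 0.706  -0.1782  0.044 ] [ 0.7062 -0.1783  0.044 ]
front edge [[ 0.7284  0.1886  0.042 ]
 [ 0.6952 -0.2044  0.042 ]] 0.3944075256175565
[[0.5379 0.0496 0.24  ]]
time_s: 8.8
eef_pos: [0.5388, 0.0495, 0.0236]
eef_rot: [0.27, 0.169, 0.947, -0.047]
wrist_force: [-2.6, 1.3, 0.3]
opening: 0.35
time_s: 9.3
eef_pos: [0.5576, 0.0426, 0.0235]
eef_rot: [0.27, 0.169, 0.947, -0.047]
wrist_force: [-3.2, 0.1, 0.2]
opening: 0.349
```

View pics/s6.png

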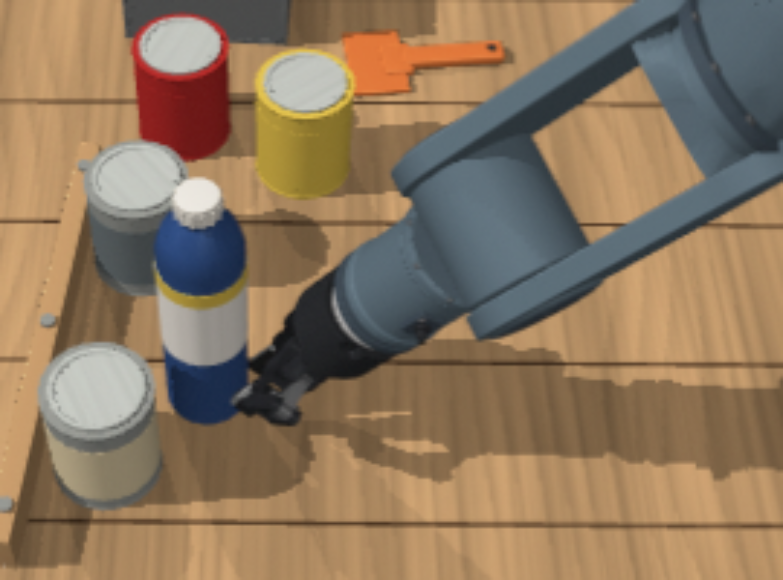

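View pics/t6.png

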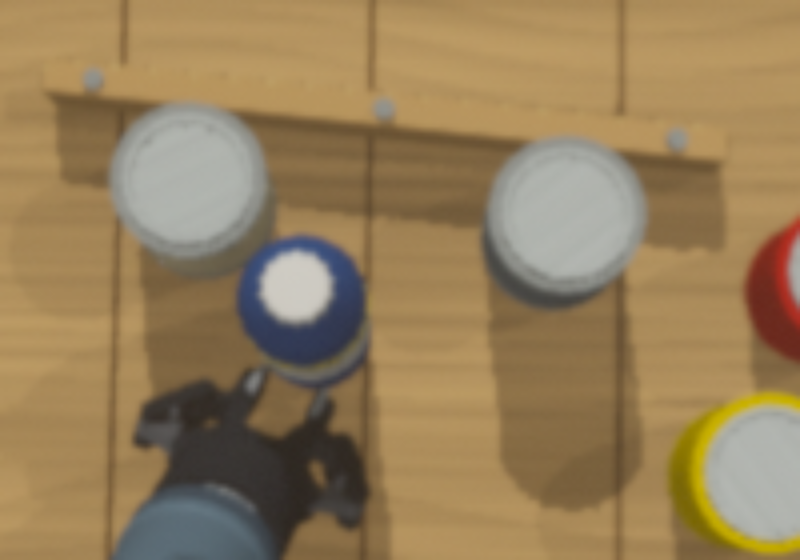

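The cap is at (297,288), upright and on course. Continuing.

```bash

python3 -m inch '[{"delta_pos":[-0.34,0,0.213],"rotation":[0,0,0]},{"delta_pos":[-0.34,0,0.213],"rotation":[0,0,0]},{"delta_pos":[-0.34,0,0.213],"rotation":[0,0,0]},{"delta_pos":[-0.34,0,0.213],"rotation":[0,0,0]},{"delta_pos":[-0.34,0,0.213],"rotation":[0,0,0]},{"delta_pos":[-0.34,0,0.213],"rotation":[0,0,0]},{"delta_pos":[-0.34,0,0.213],"rotation":[0,0,0]},{"delta_pos":[-0.34,0,0.213],"rotation":[0,0,0]},{"delta_pos":[-0.34,0,0.213],"rotation":[0,0,0]},{"delta_pos":[-0.34,0,0.213],"rotation":[0,0,0]}]'
python3 -m inch '[{"delta_pos":[-0.34,0,0.213],"rotation":[0,0,0]},{"delta_pos":[-0.34,0,0.213],"rotation":[0,0,0]},{"delta_pos":[-0.34,0,0.213],"rotation":[0,0,0]},{"delta_pos":[-0.34,0,0.213],"rotation":[0,0,0]},{"delta_pos":[-0.34,0,0.213],"rotation":[0,0,0]}]'
python3 - <<'E'
from bench import *
from h import *
c=camera("side");cv2.imwrite("pics/s7.png",cv2.resize(c["color"][150:350,230:500,::-1],None,fx=2.9,fy=2.9))
c=camera("top");cv2.imwrite("pics/t7.png",cv2.resize(c["color"][150:290,230:430,::-1],None,fx=4,fy=4))
E
```

```text
time_s: 10.4
eef_pos: [0.5952, 0.0287, 0.0234]
eef_rot: [0.27, 0.169, 0.947, -0.047]
wrist_force: [-3.7, 1.2, 1.1]
opening: 0.352
time_s: 10.9
eef_pos: [0.6141, 0.0218, 0.0233]
eef_rot: [0.27, 0.169, 0.947, -0.047]
wrist_force: [-4.2, 1.2, 2.3]
opening: 0.352
```

View pics/s7.png

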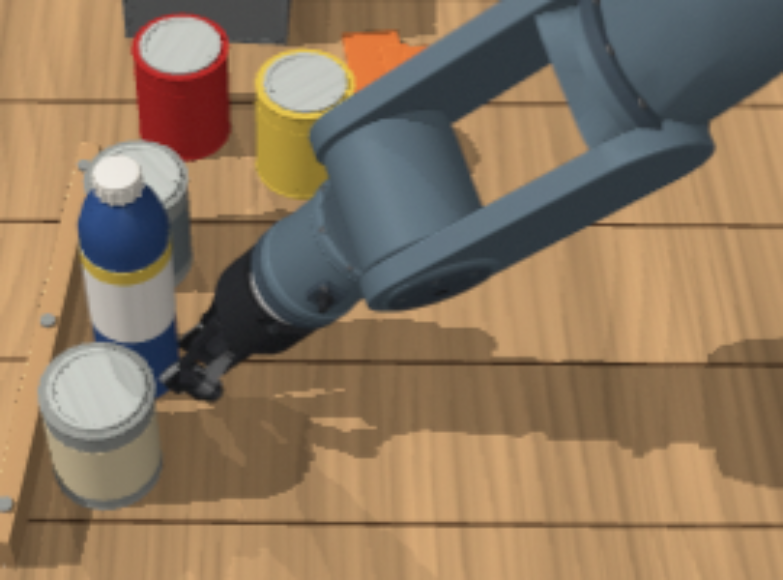

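View pics/t7.png

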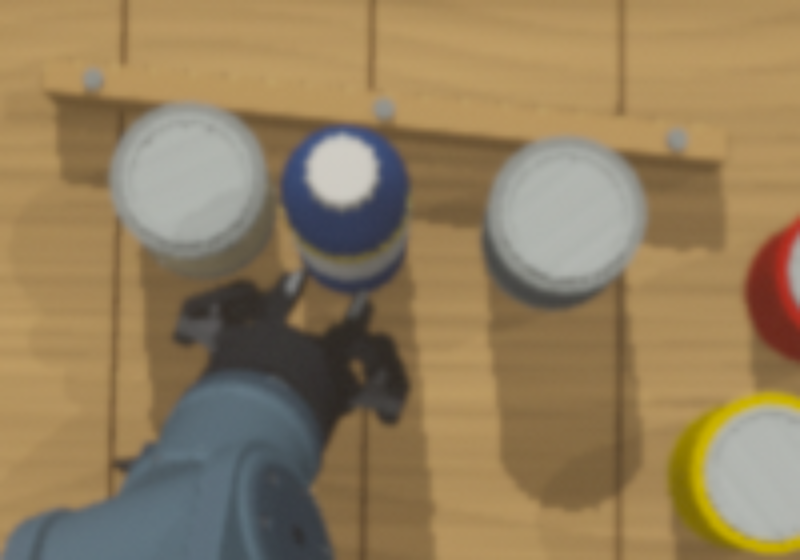

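The cap is at (342,171) and the bottle is upright. The left knuckle, at about (185–260, 285–340), would come close to the cream tin if I kept this heading. I'll back off, square the hand to the gap, narrow the fingers and finish straight.

```bash
python3 - <<'E' | tail -3
from est import *
b=pix2w(t,[T((342,171))],.24)[0];print(b.round(4))
c=np.array([.7215,-.009]);th=-.0915
X=np.array([np.cos(th),np.sin(th)]);Y=np.array([-np.sin(th),np.cos(th)])
for n,p in(("b",b[:2]),("cream",np.array([.6675,.0985])),("grey",np.array([.651,-.1083]))):
    print(n,((p-c)@X).round(4),((p-c)@Y).round(4),np.linalg.norm(p-b[:2]).round(4))
E
python3 -m inch '[{"delta_pos":[0.425,0,-0.265],"rotation":[0,0,0]},{"delta_pos":[0.425,0,-0.265],"rotation":[0,0,0]},{"delta_pos":[0.425,0,-0.265],"rotation":[0,0,0]},{"delta_pos":[0.425,0,-0.265],"rotation":[0,0,0]},{"delta_pos":[0.425,0,-0.265],"rotation":[0,0,0]},{"delta_pos":[0.425,0,-0.265],"rotation":[0,0,0]},{"delta_pos":[0,0,0],"rotation":[0,0,0]},{"delta_pos":[0,0,0],"rotation":[0,0,0]}]'
python3 tgt.py -5 30 .59 .015 .024; python3 -c "
from arm import *
for t in (28,30,32):
  print(ana([.59,.015,.024],-5,t),ana([.65,.003,.024],-5,t),ana([.59,.015,.024],-10,t),ana([.65,.003,.024],-10,t))"
```

```text
b -0.0724 0.0109 0.0
cream -0.0636 0.1021 0.0916
grey -0.0611 -0.1053 0.1168
time_s: 11.8
eef_pos: [0.5856, 0.0324, 0.0235]
eef_rot: [0.271, 0.169, 0.947, -0.047]
wrist_force: [0.1, 0.1, -0.3]
opening: 0.351
t 11.8 pos [0.5856 0.0324 0.0235] head -20.0 tilt 31.9 q [-0.07  0.31  2.08 -0.63  0.25 -0.71] F [ 0.1  0.1 -0.3] op 0.351
rot [-0.135  0.033 -0.229] shift now cm [-0.89 -1.48  0.49] shift after rot [-0.54 -1.69  0.25]
[-0.209  0.169  2.203  0.201  0.29 ] [-0.207  0.282  2.057  0.179  0.322] [-0.176  0.174  2.196  0.003  0.283] [-0.179  0.287  2.05   0.007  0.316]
[-0.212  0.16   2.23   0.265  0.239] [-0.21   0.273  2.084  0.231  0.27 ] [-0.176  0.166  2.222  0.004  0.229] [-0.179  0.278  2.078  0.009  0.262]
[-0.215  0.153  2.257  0.367  0.189] [-0.213  0.266  2.112  0.31   0.219] [-0.176  0.16   2.249  0.006  0.175] [-0.179  0.271  2.105  0.012  0.207]
```

```bash
python3 -m inch '[{"delta_pos":[0,0,0],"rotation":[-0.027,0.007,-0.046]},{"delta_pos":[0,0,0],"rotation":[-0.027,0.007,-0.046]},{"delta_pos":[0,0,0],"rotation":[-0.027,0.007,-0.046]},{"delta_pos":[0,0,0],"rotation":[-0.027,0.007,-0.046]},{"delta_pos":[0,0,0],"rotation":[0,0,0]},{"delta_pos":[0,0,0],"rotation":[0,0,0]}]' 2
python3 tgt.py -8 30.5 .589 .0175 .024
```

```text
time_s: 12.4
eef_pos: [0.5856, 0.0318, 0.0234]
eef_rot: [0.261, 0.073, 0.962, -0.02]
wrist_force: [0.1, 0.5, -0.2]
opening: 0.234
t 12.4 pos [0.5856 0.0318 0.0234] head -8.7 tilt 30.3 q [-0.15  0.29  2.1  -0.01  0.22 -1.56] F [ 0.1  0.5 -0.2] op 0.234
rot [-0.006 -0.003 -0.009] shift now cm [-0.5  -1.37  0.22] shift after rot [-0.49 -1.37  0.22]
```

```bash
python3 -m inch '[{"delta_pos":[0,-0.46,0],"rotation":[0,0,0]},{"delta_pos":[0,-0.46,0],"rotation":[0,0,0]},{"delta_pos":[0,-0.46,0],"rotation":[0,0,0]},{"delta_pos":[0,0,0],"rotation":[0,0,0]},{"delta_pos":[0,0,0],"rotation":[0,0,0]}]'
python3 tgt.py -8.7 30.3 .60 .0158 .024
python3 - <<'E'
from bench import *
from h import *
c=camera("wrist");cv2.imwrite("pics/w8.png",c["color"][:,:,::-1])
c=camera("top");cv2.imwrite("pics/t8.png",cv2.resize(c["color"][150:290,230:430,::-1],None,fx=4,fy=4))
E
```

```text
time_s: 12.9
eef_pos: [0.5834, 0.0188, 0.0232]
eef_rot: [0.26, 0.072, 0.963, -0.02]
wrist_force: [-0.3, -1.2, 0.4]
opening: 0.234
t 12.9 pos [0.5834 0.0188 0.0232] head -8.6 tilt 30.3 q [-0.18  0.28  2.11  0.07  0.22 -1.66] F [-0.3 -1.2  0.4] op 0.234
rot [ 0.001 -0.     0.003] shift now cm [-1.5  -0.05  0.78] shift after rot [-1.5  -0.04  0.78]
```

View pics/w8.png

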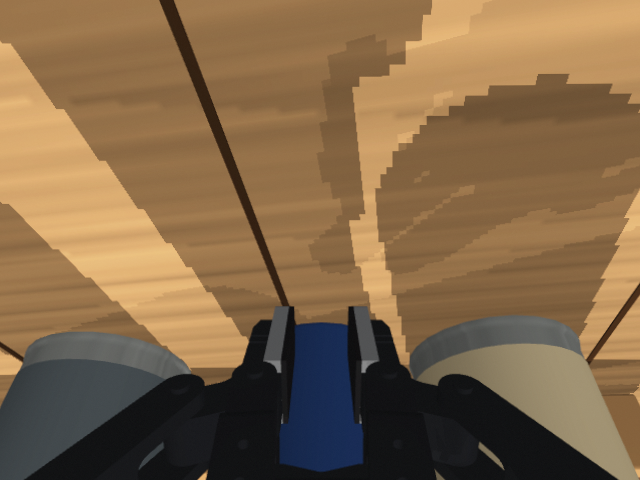

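View pics/t8.png

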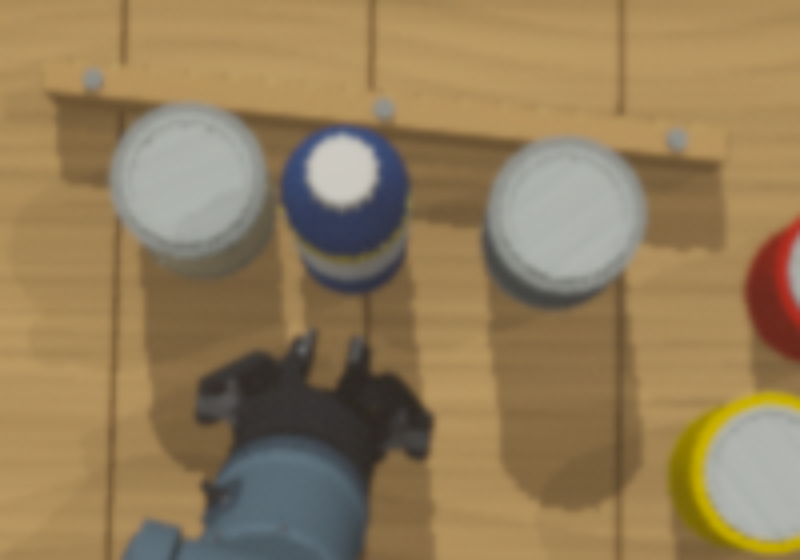

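The fingers are centred on the foot, and the knuckles now pass in front of the tins. I'll approach, then push with a slight drift to the right.

```bash
python3 -m inch '[{"delta_pos":[-0.43,0,0.252],"rotation":[0,0,0]},{"delta_pos":[-0.43,0,0.252],"rotation":[0,0,0]},{"delta_pos":[-0.43,0,0.252],"rotation":[0,0,0]},{"delta_pos":[-0.43,0,0.252],"rotation":[0,0,0]},{"delta_pos":[-0.43,0,0.252],"rotation":[0,0,0]},{"delta_pos":[-0.26,0,0.152],"rotation":[0,0,0]},{"delta_pos":[-0.26,-0.06,0.15],"rotation":[0,0,0]},{"delta_pos":[-0.26,-0.07,0.15],"rotation":[0,0,0]},{"delta_pos":[-0.26,-0.07,0.15],"rotation":[0,0,0]},{"delta_pos":[-0.26,-0.07,0.15],"rotation":[0,0,0]}]'
python3 tgt.py -8.6 30.3 .64 .008 .024
python3 - <<'E'
from bench import *
from h import *
c=camera("side");cv2.imwrite("pics/s9.png",cv2.resize(c["color"][150:350,230:500,::-1],None,fx=2.9,fy=2.9))
c=camera("top");cv2.imwrite("pics/t9.png",cv2.resize(c["color"][150:290,230:430,::-1],None,fx=4,fy=4))
E
```

```text
time_s: 14.0
eef_pos: [0.6223, 0.0101, 0.023]
eef_rot: [0.26, 0.071, 0.963, -0.02]
wrist_force: [-3.5, 1.3, -0.2]
opening: 0.238
t 14.0 pos [0.6223 0.0101 0.023 ] head -8.5 tilt 30.3 q [-0.18  0.35  2.02  0.07  0.25 -1.67] F [-3.5  1.3 -0.2] op 0.238
rot [ 0.    -0.001  0.002] shift now cm [-1.59  0.06  0.81] shift after rot [-1.59  0.06  0.81]
```

View pics/s9.png

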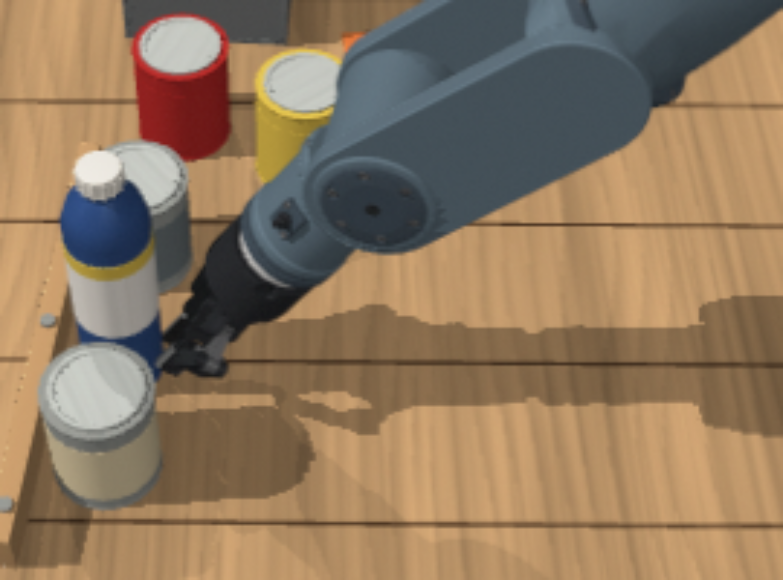

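View pics/t9.png

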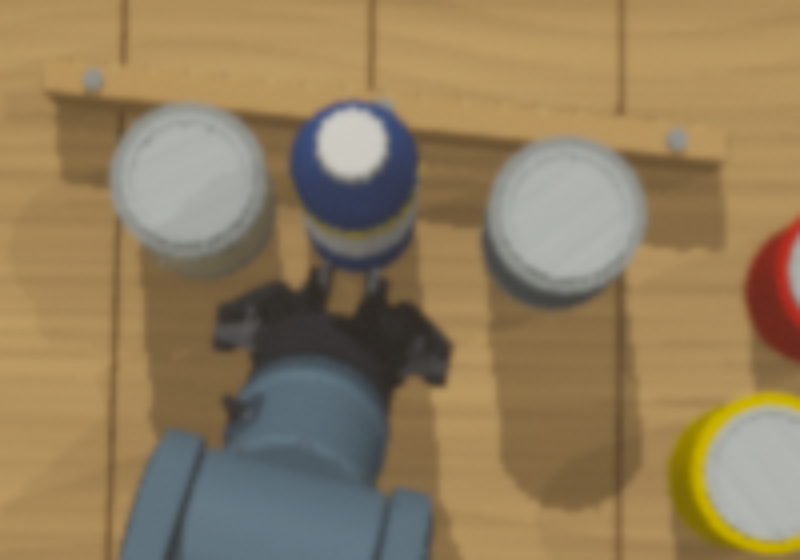

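The cap is at (352,145), leaving roughly 16 mm to the rail. I'll push on in smaller steps and watch the force.

```bash
python3 -m inch '[{"delta_pos":[-0.22,-0.05,0.128],"rotation":[0,0,0]},{"delta_pos":[-0.22,-0.05,0.128],"rotation":[0,0,0]},{"delta_pos":[-0.22,-0.05,0.128],"rotation":[0,0,0]},{"delta_pos":[-0.22,-0.05,0.128],"rotation":[0,0,0]},{"delta_pos":[-0.17,-0.03,0.1],"rotation":[0,0,0]}]'
python3 - <<'E'
from bench import *
from h import *
c=camera("side");cv2.imwrite("pics/s10.png",cv2.resize(c["color"][150:350,230:500,::-1],None,fx=2.9,fy=2.9))
c=camera("top");cv2.imwrite("pics/t10.png",cv2.resize(c["color"][150:290,230:430,::-1],None,fx=4,fy=4))
E
```

```text
time_s: 14.6
eef_pos: [0.6344, 0.0059, 0.0232]
eef_rot: [0.261, 0.071, 0.963, -0.02]
wrist_force: [-2.5, 0.7, -0.7]
opening: 0.235
```

View pics/t10.png

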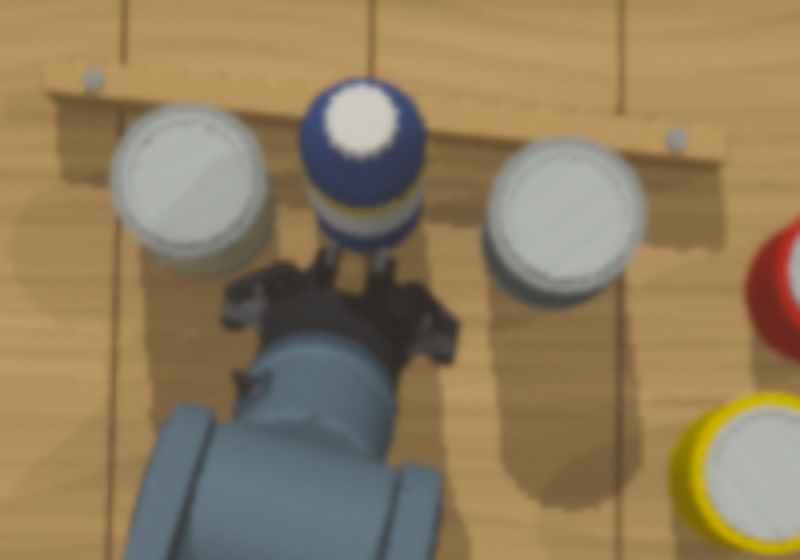

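```bash
cat > bp.py <<'E'
from est import *
import sys
b=pix2w(t,[T((float(sys.argv[1]),float(sys.argv[2])))],.24)[0];print(b.round(4))
c=np.array([.7215,-.009]);th=-.0915
X=np.array([np.cos(th),np.sin(th)]);Y=np.array([-np.sin(th),np.cos(th)])
for n,p in(("b",b[:2]),("cream",np.array([.6675,.0985])),("grey",np.array([.651,-.1083]))):
    print(n,((p-c)@X).round(4),((p-c)@Y).round(4),np.linalg.norm(p-b[:2]).round(4))
E
python3 bp.py 361 120|tail -4
python3 -m inch '[{"delta_pos":[-0.1,0,0.058],"rotation":[0,0,0]},{"delta_pos":[-0.1,0,0.058],"rotation":[0,0,0]},{"delta_pos":[0,0,0],"rotation":[0,0,0]}]'
python3 -m inch '[{"delta_pos":[-0.1,0,0.058],"rotation":[0,0,0]},{"delta_pos":[0,0,0],"rotation":[0,0,0]}]'
```

```text
[ 6.752e-01 -1.000e-04  2.400e-01]
b -0.047 0.0047 0.0
cream -0.0636 0.1021 0.0989
grey -0.0611 -0.1053 0.1109
time_s: 15.0
eef_pos: [0.6366, 0.0056, 0.0234]
eef_rot: [0.261, 0.071, 0.963, -0.02]
wrist_force: [-1.2, 0.4, -1.0]
opening: 0.24
time_s: 15.2
eef_pos: [0.6377, 0.0054, 0.0233]
eef_rot: [0.261, 0.071, 0.963, -0.02]
wrist_force: [-1.4, 0.8, -2.1]
opening: 0.232
```

```bash
for i in 1 ; do python3 -m inch '[{"delta_pos":[-0.1,0,0.058],"rotation":[0,0,0]},{"delta_pos":[0,0,0],"rotation":[0,0,0]}]'; done
python3 -m inch '[{"delta_pos":[-0.07,0,0.04],"rotation":[0,0,0]},{"delta_pos":[0,0,0],"rotation":[0,0,0]}]'
```

```text
time_s: 15.4
eef_pos: [0.6389, 0.0053, 0.0234]
eef_rot: [0.261, 0.071, 0.963, -0.02]
wrist_force: [-1.8, 0.7, -1.6]
opening: 0.234
time_s: 15.6
eef_pos: [0.6394, 0.0052, 0.0232]
eef_rot: [0.26, 0.071, 0.963, -0.02]
wrist_force: [-2.8, 0.6, -0.0]
opening: 0.238
```

```bash
python3 -m inch '[{"delta_pos":[-0.07,0,0.04],"rotation":[0,0,0]},{"delta_pos":[0,0,0],"rotation":[0,0,0]}]'
python3 - <<'E'
from bench import *
from h import *
c=camera("side");cv2.imwrite("pics/s11.png",cv2.resize(c["color"][190:340,210:410,::-1],None,fx=4,fy=4))
c=camera("top");cv2.imwrite("pics/t11.png",cv2.resize(c["color"][150:290,230:430,::-1],None,fx=4,fy=4))
E
```

```text
time_s: 15.8
eef_pos: [0.6397, 0.0052, 0.023]
eef_rot: [0.26, 0.071, 0.963, -0.02]
wrist_force: [-6.4, 1.6, 3.4]
opening: 0.236
```

View pics/t11.png

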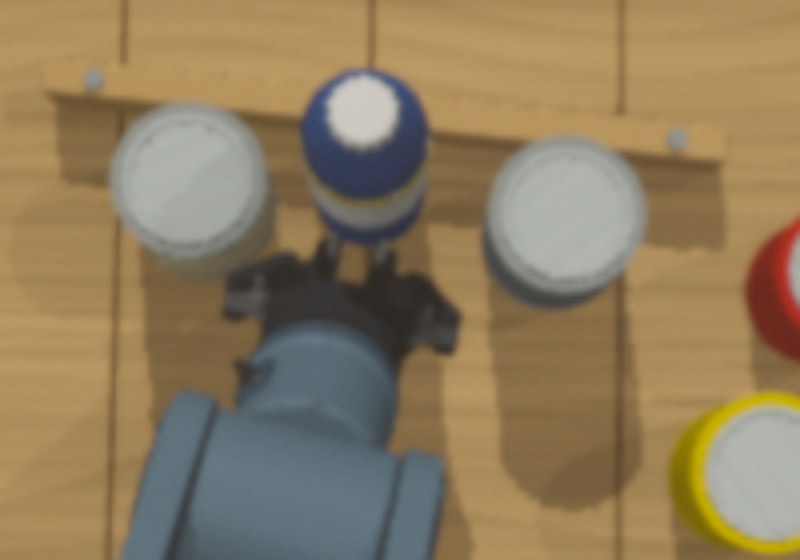

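View pics/s11.png

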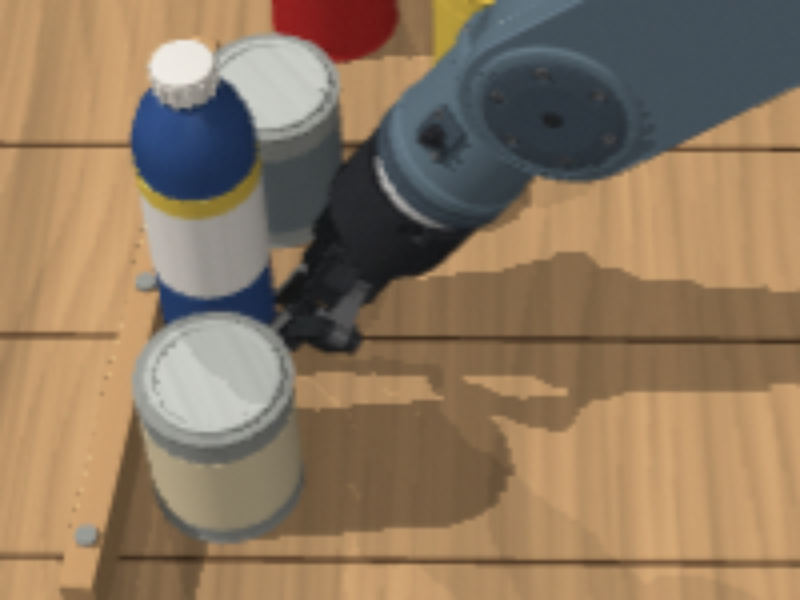

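The force rose to 6.4 N and the cap is at (364,111), so the bottle is against the rail. The tins are where they were. Now I'll withdraw along the approach direction.

```bash
python3 bp.py 364 111|tail -4
python3 -m inch '[{"delta_pos":[0.2,0,-0.117],"rotation":[0,0,0]},{"delta_pos":[0.43,0,-0.252],"rotation":[0,0,0]},{"delta_pos":[0.86,0,-0.504],"rotation":[0,0,0]},{"delta_pos":[0.86,0,-0.504],"rotation":[0,0,0]},{"delta_pos":[0.86,0,-0.504],"rotation":[0,0,0]},{"delta_pos":[0.86,0,-0.504],"rotation":[0,0,0]},{"delta_pos":[0.86,0,-0.504],"rotation":[0,0,0]},{"delta_pos":[0.86,0,-0.504],"rotation":[0,0,0]},{"delta_pos":[0.86,0,-0.504],"rotation":[0,0,0]},{"delta_pos":[0.86,0,-0.504],"rotation":[0,0,0]}]'
python3 -m inch '[{"delta_pos":[0.43,0,-1.3],"rotation":[0,0,0]},{"delta_pos":[0.43,0,-1.3],"rotation":[0,0,0]},{"delta_pos":[0.43,0,-1.3],"rotation":[0,0,0]},{"delta_pos":[0.43,0,-1.3],"rotation":[0,0,0]},{"delta_pos":[0.43,0,-1.3],"rotation":[0,0,0]},{"delta_pos":[0,0,0],"rotation":[0,0,0]},{"delta_pos":[0,0,0],"rotation":[0,0,0]},{"delta_pos":[0,0,0],"rotation":[0,0,0]}]'
python3 - <<'E'
from bench import *
from h import *
c=camera("side");cv2.imwrite("pics/s12.png",cv2.resize(c["color"][190:340,210:410,::-1],None,fx=4,fy=4,interpolation=cv2.INTER_CUBIC))
c=camera("top");cv2.imwrite("pics/t12.png",cv2.resize(c["color"][150:290,230:430,::-1],None,fx=4,fy=4,interpolation=cv2.INTER_CUBIC))
E
```

```text
[ 0.6795 -0.0014  0.24  ]
b -0.0425 0.0037 0.0
cream -0.0636 0.1021 0.1007
grey -0.0611 -0.1053 0.1106
time_s: 16.9
eef_pos: [0.5534, 0.018, 0.0235]
eef_rot: [0.261, 0.071, 0.963, -0.02]
wrist_force: [0.3, 0.2, -0.4]
opening: 0.234
time_s: 17.7
eef_pos: [0.5037, 0.0254, 0.0686]
eef_rot: [0.261, 0.071, 0.963, -0.02]
wrist_force: [0.6, 0.7, -0.3]
opening: 0.234
```

View pics/t12.png

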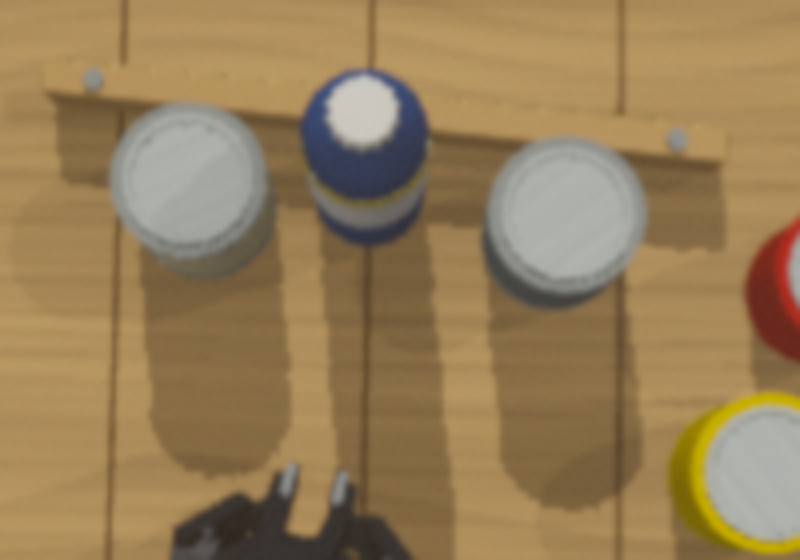

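View pics/s12.png

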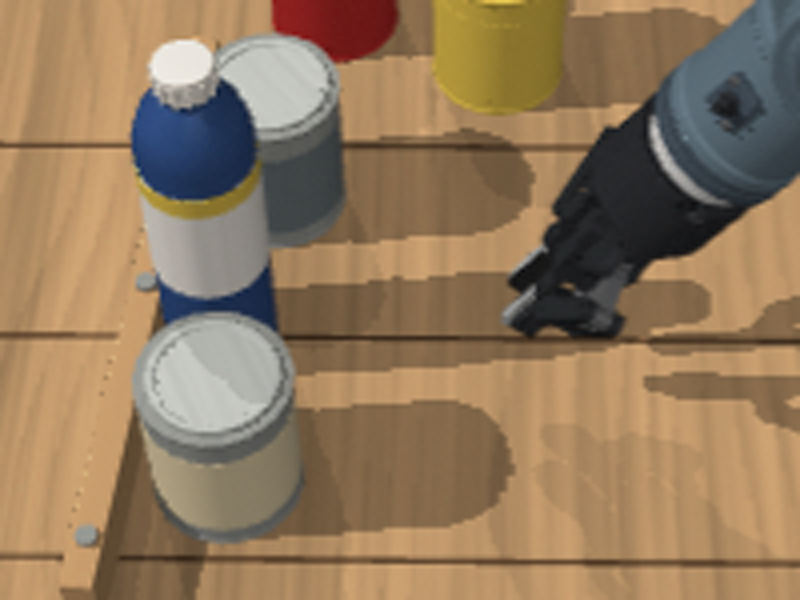

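The bottle stayed put with its cap at (364,111), the tins are unmoved, and the hand is clear. One cross-check from the side camera, then I hand in.

```bash
python3 - <<'E' | tail -2
from est import *
print("side est",pix2w(s,[S((183,60))],.24).round(4))
from bench import hand_in
print(hand_in())
E
```

```text
the job is handed in; nothing more can be done
None
```

```bash
python3 - <<'E' | tail -1
from est import *
print("side est",pix2w(s,[S((183,60))],.24).round(4))
E
```

```text
side est [[ 0.6785 -0.0014  0.24  ]]
```

The bottle now stands upright against the back rail, between the two paint tins and touching neither. I handed the job in at about 18 s of the 59 s allowed.

I pushed the bottle only on its blue foot, with the fingertips about 30 mm above the shelf. The hand was tilted so its body stayed off the label. Partway along I backed off and turned the hand, because its left knuckle would have come close to the cream tin. I then pushed until the force rose to 6.4 N, up from about 3 N while sliding, and withdrew the hand.

Last checks:
- **Position:** the top camera put the bottle's axis at x = -0.0425 m, y = 0.004 m in the rail frame. The side camera agreed within about 1 mm, though I only read that result after handing in.
- **Clearance to tins:** the axis is about 101 mm from the cream tin's centre and 111 mm from the grey tin's, where more than 79 mm is required.
- **Other things:** both tins look unmoved in the pictures. The hand was about 180 mm from the bottle with no contact force. The arm never went near the scraper, but I did not check it again at the end.

Two things did not go as planned. A first approach with the hand tilted further ran into a joint limit, so I changed the tilt and direction before touching anything. My two camera readings for the cream tin's position also differed by about 5 mm, well within the clearance left.

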